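Switch the bottle-cap sorter to the blue tub

ROBOT

A 7-joint arm with a two-finger parallel gripper is mounted at the origin on the work surface. World frame = base frame: x ahead of the robot, y to its left, z up, the work surface at z = 0. Lengths are in m, angles in rad, forces in N, time in s.
With the tool pointing down it reaches from about 0.4 to 0.875 m from the base axis. Payload 19.3 kg.
Tool frame: the origin (TCP) lies at the very end of the fingers, on their centre line; the grasp point (between the pads) lies 19 mm behind it; z points along the fingers, y is the line along which they close (so a half turn about z gives the same grasp; the last joint's range is limited). The gripper opens to 85 mm and grips with 20 to 120 N. Pads are 22 mm wide; open, the fingers measure 114 mm over their backs; the gripper's body (76 mm by 85 mm) begins 54 mm behind the grasp point. The pads swing forward as they close: fully open they stand 13 mm farther back than shut.
Start: joints at [1.093, 0.521, -0.036, 1.599, 0.021, 1.021, -0.113], TCP at [0.248, -0.574, 0.231] pointing down, gripper open.
Joint ranges: [-2.91, 2.91], [-0.3, 2.13], [-1.5, 1.42], [0.17, 2.43], [-1.26, 4.41], [0.16, 1.93], [-2.52, 2.52]. Speed limits (rad/s): [1.89, 1.89, 2.39, 2.39, 3.01, 3.01, 3.01].

INTERFACE

Orientations are given as [roll, pitch, yaw] about the fixed x, y, z axes, in that order (R = Rz(yaw) Ry(pitch) Rx(roll)).
In Python, from workcell import bot gives the robot as it stands.
- The arm moves only by the tool jog_arm, never from a script. Its argument "motion" is a list of rows, each a list of 5 numbers: the shift along the tool's x, y, z scaled (see below), then the turn about the tool's z scaled (see below), then the opening, from 0 (shut) to 1 (fully open). A call has 1 to 12 rows; each row shifts and turns the commanded pose from where the row before left it, along the tool's axes as they then stand; what a row does not reach is not made up. The controller multiplies each number of a shift by 30 mm and each number of a turn by 0.08 rad. A row lasts 1/10 s, in which the tool goes at most 50 mm and 8.59 degrees, less where a joint would pass 70% of its speed; a pose out of reach is approached as far as the arm can. A call with a number of a shift or a turn outside -1 to 1 is refused whole. A call with a gripper value outside its range is refused whole. The fingers move at their own pace and stop on an object; "newtons" is the grip in N (left out, the last holds). Time passes only in rows, so rows that do not move let the fingers close. It gives the time, the measured TCP pose, the force, the opening and the grip force at its end, in the units of the state.
- bot.observe(): the state, without advancing time (a new reading comes with each control period).
- bot.grab_frame(name): name is "scene" or "side" or "wrist"; returns a dict with "pixels" (480x640x3 uint8, red, green, blue), "fovy" (degrees; the focal length in pixels is half the picture's height over the tangent of half this angle, whatever the lens; pixels are square), "cx", "cy" (the principal point, pixels), "k1" (the pictures are not rectified: a ray, as slopes to the right and down, at radius r is drawn at 1 + k1 r^2 times it, then the intrinsics apply), "rvec" (rotation vector, rad) and "tvec" (3), from world to camera coordinates, as OpenCV has them; the wrist camera has in their place "mount" (4x4, takes a point from camera to tool coordinates, whose origin is the TCP and whose axes are the flange's). Camera axes: x right, y down, z forward; pixel columns grow to the right and rows downward; lengths in m; the calibration is good to about 2 mm. A picture is of the moment at which its call begins: read the wrist's pose just before it. There is no depth.
- bot.job_done(): hands the job in; it is judged then, once.
The state is a dict: "clock": time; "qpos": joint angles; "qd": joint speeds; "joint_efforts": joint torques, N m; "position": TCP position; "tool_rot": TCP orientation; "force": force on the tool from outside, world axes, zero at the start; "moment": the same for the moment, N m; "grip_width": finger opening in m; "finger_force": force on a finger pad.
Only numpy, scipy, OpenCV 4.12 (cv2) and the standard library are available. Lean on these libraries where they do the work, as an engineer would, in place of code of your own. Each camera call takes 0.05 s, during which the arm holds its last target. There are 200 camera calls.

TASK

The cap sorter on the scrap-store bench is set to feed the orange tub: with the fingertips, rock its yellow seesaw gate over its pivot so that it feeds the blue tub. Then gently push the purple bottle cap, and only that one, along the white feed deck and off its edge so that it slides down the gate into the blue tub. Nothing is to be picked up or pinched; leave the green cap on the deck and everything else where it is.

Things in the scene. Friction and masses are not known exactly. Their poses are not given: they have to be found in the camera images.
- sorter: The cap sorter, fixed on the bench: plywood base 210 x 560 mm, 12 mm thick. Origin on the bench top straight under the middle of the gate; sorter x points from the white feed deck towards the yellow gate (roughly away from the robot), y towards the orange tub, -y towards the blue tub, z up. All x, y below are in this frame. Caps, deck and gate are slippery.
- gate (a joint): Angle (rad) of the yellow seesaw gate about its pivot, which runs along x at y = 0, 137 mm above the bench. -0.42: against one stop, feeding the orange tub (starts there or nearly so); 0: level; +0.42: the other stop, feeding the blue tub. A weight makes it fall by itself to the nearer stop once past level; pressing the raised end down takes about 1 N.
- gate_blue_end (a point): Point on the gate's top face, on its centre line (x = 0), 100 mm from the pivot on the blue tub's side; moves with the gate. Raised about 44 mm above level at the start: press here to rock the gate.
- gate_orange_end (a point): The like point 100 mm from the pivot on the orange tub's side; low at the start. The gate plate is 80 mm along x, 230 mm along y, 6 mm thick, with a 27 mm lip along its far edge (x = 36 to 40 mm) and 13 mm lips on the near edge at both ends.
- gate_weight (a point): Centre of the red weight (36 mm disc) on the gate's steel mast, 74 mm over the pivot at x = 69 mm; leans towards the tub being fed.
- deck_edge (a point): Middle of the white feed deck's edge (x = -44 mm), on its top. Level, 166 mm above the bench, x -150 to -44, y -61 to 61 mm, open at both x ends; three 8 mm high, 6 mm thick rails along x at y = -57, 0, 57 make two 51 mm lanes centred on y = 28.5 and -28.5 mm. A cap pushed over the edge drops up to 45 mm onto the gate and slides down it by itself.
- cap_purple_mid (a point): Centre of the purple bottle cap (38 mm diameter, 18 mm high, about 20 g), lying flat on the feed deck in one of the two lanes, 76 to 96 mm behind the gate's middle line; centre 9 mm above the deck.
- cap_green_mid (a point): Centre of the green bottle cap, same size, in the other lane. To be left alone.
- blue_tub (a point): Centre of the inner floor of the blue tub (inside 116 x 116 mm), 17 mm above the bench; walls: 50 mm above the bench towards the gate, 72 mm at the sides, 102 mm at the far end. A fixed aluminium chute leads into it from the gate.
- orange_tub (a point): The same for the orange tub on the other side.
- cap_white: White bottle cap lying in the orange tub, origin at the middle of its underside. Bystander.
- cap_red: Red bottle cap lying in the orange tub, origin at the middle of its underside. Bystander.
- reel: Teal thread reel 36 x 50 mm high standing on the sorter's base beside the deck on the orange side, origin under its middle. Bystander.
- tape: Lime-green tape measure 65 x 35 x 60 mm standing on the sorter's base beside the deck on the blue side, origin under its middle. Bystander.
- jar: Glass jar with red lid, 72 mm wide, 110 mm high, on the bench just beyond the sorter's base, origin under its middle. Bystander.
- core: Upright cardboard core, 60 mm wide, 120 mm high, on the bench just beyond the sorter's base, origin under its middle. Bystander.
Mind the look-alikes: they are no part of the job. Of the things like the part that bears cap_purple_mid, leave any that is black; of the rest the smaller one is meant.

How it is judged:
By the outcome, as a careful person would: the job done as asked, in the order asked, and still so for the second after the job is handed in, with the robot touching nothing.
It also fails if it takes over 45 s, if anything falls off the work surface, if the arm or the gripper's body presses on something with over 40 N, if the wrist force passes 120 N, or if a joint passes its speed limit or range.

## Working session

There is one attempt and no reset: what is moved stays moved. The work goes in short steps, Python scripts to look and compute and a tool call to move; the robot and the scene stay as the last step left them, time stands still between calls to the robot, and variables do not carry over. Pictures are saved under pics/ and viewed, at most 10 in all, crops included, and the job is handed in when it is done.

Besides the shell and the picture viewer there is one more tool, called after "Call:" as a command line: name --pt "numbers of a row" for each row, then --argument value for the rest. jog_arm: Moves the arm, as the interface text tells. Shifts and turns lie within -1 to 1; 1 stands for 30 mm of shift or 0.08 rad of turn. Its arguments: {"type":"object","properties":{"motion":{"type":"array","items":{"type":"array","items":{"type":"number"}}},"newtons":{"type":"number"}},"required":["motion"]}

```bash
mkdir -p pics; cat > h.py <<'E'
import numpy as np, cv2, pickle
from workcell import bot
def grab(n,f):
    s=bot.observe(); g=bot.grab_frame(n); cv2.imwrite(f'pics/{f}.png',cv2.cvtColor(g['pixels'],cv2.COLOR_RGB2BGR))
    g['state']=s; pickle.dump(g,open(f'{f}.pkl','wb')); return g
def load(f): return pickle.load(open(f'{f}.pkl','rb'))
def ray(g,u,v):
    f=240/np.tan(np.radians(g['fovy'])/2); d=np.array([(u-g['cx'])/f,(v-g['cy'])/f]); s=d.copy()
    for _ in range(20): s=d/(1+g['k1']*(s@s))
    R=cv2.Rodrigues(np.array(g['rvec'],float))[0]; t=np.array(g['tvec'],float).ravel()
    return -R.T@t, R.T@np.array([s[0],s[1],1])
def atz(g,u,v,z):
    c,d=ray(g,u,v); return c+d*(z-c[2])/d[2]
def proj(g,P):
    f=240/np.tan(np.radians(g['fovy'])/2); R=cv2.Rodrigues(np.array(g['rvec'],float))[0]
    p=np.atleast_2d(P)@R.T+np.array(g['tvec'],float).ravel(); s=p[:,:2]/p[:,2:]
    s=s*(1+g['k1']*(s**2).sum(1,keepdims=True)); return s*f+[g['cx'],g['cy']]
E
python3 - <<'E'
from h import *
for n in('scene','side'):
    g=grab(n,n+'0'); print(n,ray(g,320,240),g['k1'],g['fovy'])
print(bot.observe())
E
```

```text
scene (array([1.19087344, 0.02190945, 0.80462807]), array([-0.70166644,  0.05291078, -0.71058757])) -0.08471470236109493 49.20673005001204
side (array([0.25708647, 0.92085823, 0.70531347]), array([ 0.27867336, -0.81248741, -0.51206767])) 0.06424826532224381 42.46483171587614
{'clock': 0.1, 'qpos': array([ 1.09281332,  0.52193137, -0.03629025,  1.59992904,  0.02121514,
        1.02111997, -0.11281698]), 'qd': array([ 0.00029824, -0.00293745, -0.00030017, -0.00069179, -0.00086695,
       -0.00014393,  0.00064912]), 'joint_efforts': array([ 5.62083005e-03, -9.28476906e+01,  1.98428571e+00, -3.70531797e+01,
        1.81145885e-02,  5.37159765e-03,  1.11483030e-05]), 'position': array([ 0.2476875 , -0.57350379,  0.23080593]), 'tool_rot': array([-3.14059513e+00,  1.01752280e-04,  4.07730374e-01]), 'force': array([-0.02434357,  0.40861652, -1.12314685]), 'moment': array([-0.06017593,  0.0033435 ,  0.01471831]), 'finger_force': 0.0, 'grip_width': 0.08551827645323548}
```

View pics/scene0.png

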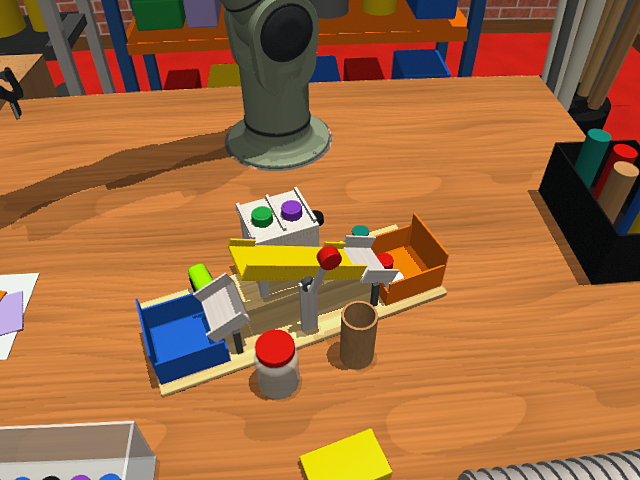

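View pics/side0.png

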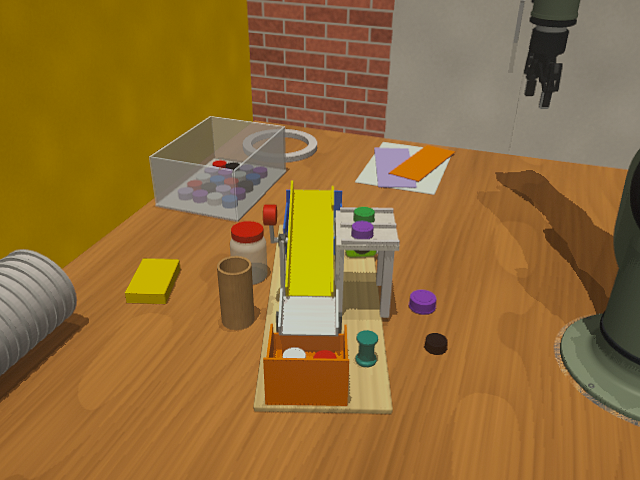

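The scene view shows the deck with green (262,216) and purple (291,210) caps. The gate's raised end is on the blue side (240,255), and the weight at (329,258) leans to orange. Purple candidates in the side view: the deck cap (362,230) and a larger one on the bench (423,302), with a black one at (436,344). The smaller one on the deck fits. I'll confirm it in a crop.

```bash
python3 - <<'E'
import cv2
a=cv2.imread('pics/scene0.png')[180:310,210:400]; b=cv2.imread('pics/side0.png')[180:360,260:450]
cv2.imwrite('pics/c1.png',cv2.resize(a,None,fx=4,fy=4,interpolation=cv2.INTER_CUBIC))
cv2.imwrite('pics/c2.png',cv2.resize(b,None,fx=3.3,fy=3.3,interpolation=cv2.INTER_CUBIC))
E
```

```text
(no output)
```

View pics/c1.png

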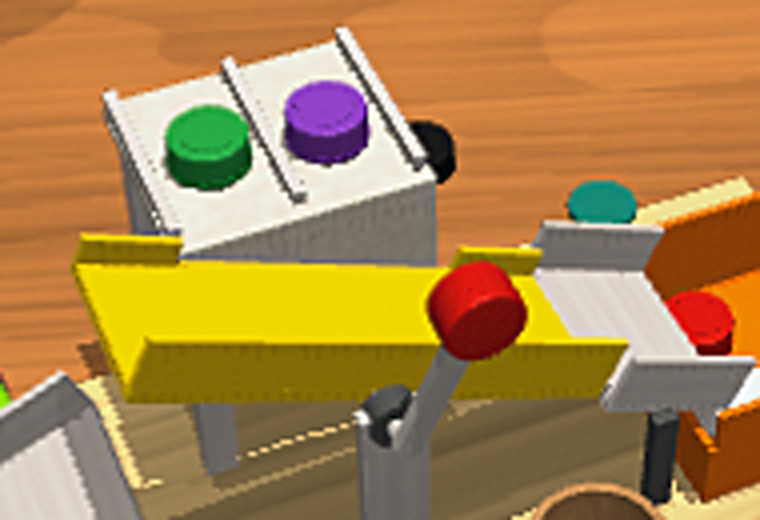

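View pics/c2.png

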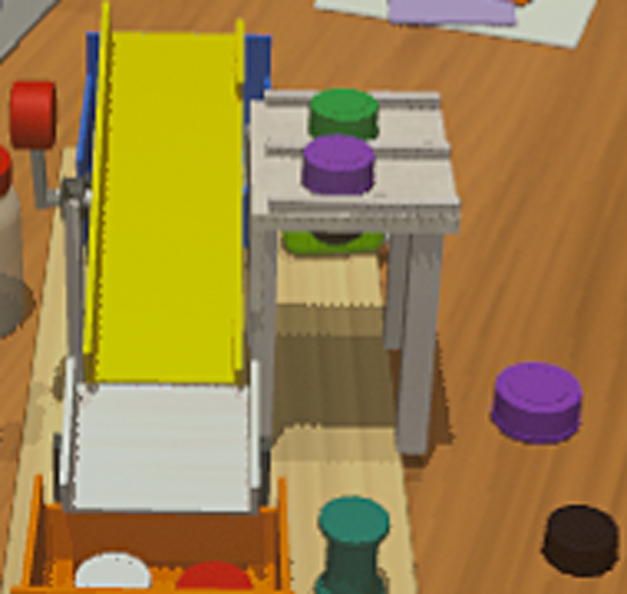

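```bash
cat > fit.py <<'E'
from h import *
from scipy.optimize import least_squares
S,D=load('scene0'),load('side0')
obs=[(S,318.75,225.5,(-.044,.061,.166)),(S,256.3,242.5,(-.044,-.061,.166)),(D,336.7,245.2,(-.044,.061,.166)),(D,398.8,243,(-.150,.061,.166))]
def W(p,q):
    q=np.atleast_2d(q);c,s=np.cos(p[2]),np.sin(p[2]); return np.c_[p[0]+c*q[:,0]-s*q[:,1],p[1]+s*q[:,0]+c*q[:,1],q[:,2]]
def inv(p,w):
    c,s=np.cos(p[2]),np.sin(p[2]); d=np.array(w)[:2]-p[:2]; return np.array([c*d[0]+s*d[1],-s*d[0]+c*d[1]])
E
cat > f1.py <<'E'
from fit import *
r=least_squares(lambda p:np.concatenate([(proj(g,W(p,q))-[u,v])[0] for g,u,v,q in obs]),[.6,0,.2]); p=r.x
print(p,r.fun.round(1))
for n,g,u,v in(('pur',S,291.7,205.7),('grn',S,262,212.5),('pur',D,260+338/3.3,180+150/3.3),('grn',D,260+344/3.3,180+103/3.3)):
    w=atz(g,u,v,.184); print(n,w,inv(p,w))
np.save('p.npy',p)
# overlay
a=-.42
im={'S':cv2.imread('pics/scene0.png'),'D':cv2.imread('pics/side0.png')}
pts=[(x,y,.166) for x in(-.15,-.044) for y in(-.061,.061)]+[(x,s*np.cos(a),.137-s*-np.sin(a)*1) for x in(-.04,.036) for s in(-.115,.115)]+[(0,0,.137),(0.069,.074*np.sin(.42),.137+.074*np.cos(.42))]
out=[]
for k,g in(('S',S),('D',D)):
    b=im[k]
    if k=='S': c=cv2.resize(b[180:310,210:400],None,fx=2.5,fy=2.5); o=(210,180)
    else: c=cv2.resize(b[180:310,260:400],None,fx=2.5,fy=2.5); o=(260,180)
    for q in proj(g,W(p,pts)): cv2.circle(c,tuple(int(round(v)) for v in (q-o)*2.5),3,(255,0,255),-1)
    out.append(c)
cv2.imwrite('pics/ov.png',cv2.resize(np.hstack(out),(800,315)))
E
python3 f1.py
```

```text
[0.58189309 0.03028653 0.36117393] [ 0.7 -2.  -1.6  2.3 -0.4  0.   0.4  1.9]
pur [0.48786129 0.02472035 0.184     ] [-0.08993206  0.0280212 ]
grn [ 0.5013371  -0.02824381  0.184     ] [-0.09604176 -0.02628784]
pur [0.48852077 0.02245865 0.184     ] [-0.09011434  0.02567238]
grn [ 0.49970481 -0.02861753  0.184     ] [-0.0977008  -0.02606064]
```

View pics/ov.png

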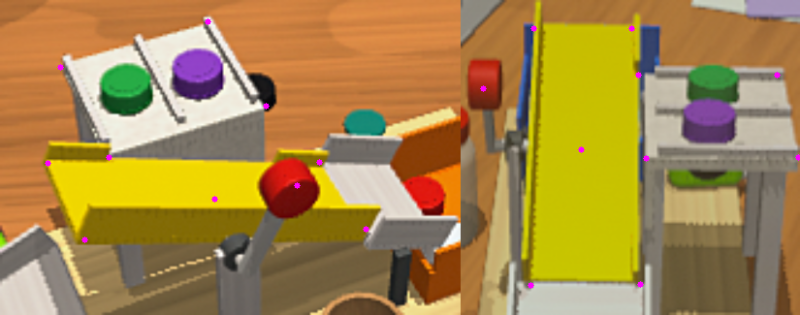

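Call:
jog_arm --pt "0 0 -0.5 0.58 0" --pt "0.5 -0.35 0 0 0" --pt "0.8 -0.55 0 0 0" --pt "0.8 -0.55 0 0 0" --pt "0.8 -0.55 0 0 0" --pt "0.8 -0.55 0 0 0" --pt "0.8 -0.55 0 0 0" --pt "0.8 -0.55 0 0 0" --pt "0.8 -0.55 0 0 0" --pt "0.8 -0.55 0 0 0" --pt "0.8 -0.55 0 0 0" --pt "0.5 -0.35 0 0 0" --newtons 20

```text
clock: 1.3
position: [0.4192, -0.3255, 0.246]
tool_rot: [-3.141, -0.0, 0.364]
force: [-0.7, 0.1, -1.3]
grip_width: 0.0
finger_force: 0.0
```

```bash
cat > w.py <<'E'
from fit import *
p=np.load('p.npy'); s=bot.observe(); q=np.array(s['position'])
print(s['clock'],'sorter xyz',inv(p,q).round(4),q[2].round(4),'rot',np.array(s['tool_rot']).round(3),'F',np.array(s['force']).round(1),s['grip_width'])
E
python3 w.py
```

```text
1.3 sorter xyz [-0.2779 -0.2753] 0.246 rot [-3.141 -0.     0.364] F [-0.7  0.1 -1.3] 1.1835540067140563e-05
```

Call:
jog_arm --pt "0.8 -0.53 0 0 0" --pt "0.8 -0.53 0 0 0" --pt "0.8 -0.53 0 0 0" --pt "0.8 -0.53 0 0 0" --pt "0.8 -0.53 0 0 0" --pt "0.8 -0.53 0 0 0" --pt "0.8 -0.53 0 0 0" --pt "0.8 -0.53 0 0 0" --pt "0.8 -0.53 0 0 0" --pt "0.8 -0.53 0 0 0" --pt "0.5 -0.3 0 0 0" --pt "0 0 0 0 0"

```text
clock: 2.5
position: [0.5978, -0.0782, 0.2458]
tool_rot: [-3.141, -0.0, 0.365]
force: [-0.3, -0.8, -0.6]
grip_width: 0.0005
finger_force: 0.0
```

```bash
python3 w.py; python3 - <<'E'
from h import *
grab('scene','s1');grab('side','d1')
a=cv2.imread('pics/s1.png')[120:340,180:420];b=cv2.imread('pics/d1.png')[80:300,240:480]
cv2.imwrite('pics/v1.png',cv2.resize(np.hstack([a,b]),(800,367)))
E
```

```text
2.5 sorter xyz [-0.0234 -0.1071] 0.2458 rot [-3.141 -0.     0.365] F [-0.3 -0.8 -0.6] 0.0005068745405800354
```

View pics/v1.png

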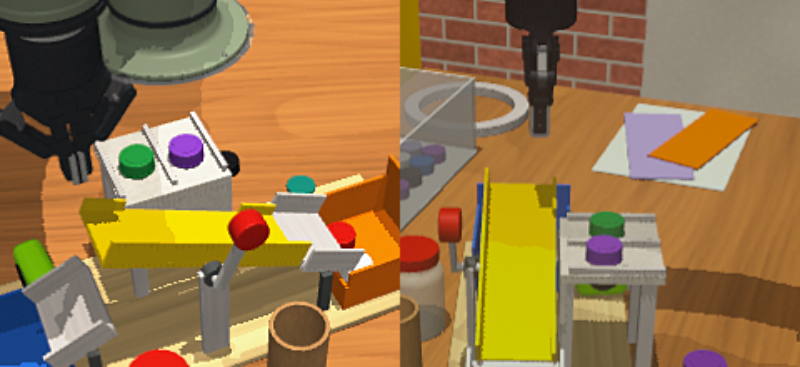

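The shut fingertips are above the raised blue end and clear of the deck. Next I centre over the gate and press down past level.

Call:
jog_arm --pt "0.7 -0.2 0 0 0" --pt "0 0 0.7 0 0" --pt "0 0 0.7 0 0" --pt "0 0 0.4 0 0" --pt "0 0 0.4 0 0" --pt "0 0 0.3 0 0" --pt "0 0 0.3 0 0" --pt "0 0 0.3 0 0" --pt "0 0 0.3 0 0" --pt "0 0 0.3 0 0" --pt "0 0 0.3 0 0" --pt "0 0 0 0 0"

```text
clock: 3.8
position: [0.6141, -0.0678, 0.1249]
tool_rot: [-3.141, 0.002, 0.361]
force: [-0.2, -0.0, 0.9]
grip_width: 0.0003
finger_force: 0.0
```

```bash
python3 w.py; python3 - <<'E'
from h import *
grab('scene','s2');grab('side','d2')
a=cv2.imread('pics/s2.png')[120:340,180:420];b=cv2.imread('pics/d2.png')[80:300,240:480]
cv2.imwrite('pics/v2.png',cv2.resize(np.hstack([a,b]),(800,367)))
E
```

```text
3.8 sorter xyz [-0.0046 -0.1031] 0.1249 rot [-3.141e+00  2.000e-03  3.610e-01] F [-0.2 -0.   0.9] 0.00030262059584291795
```

View pics/v2.png

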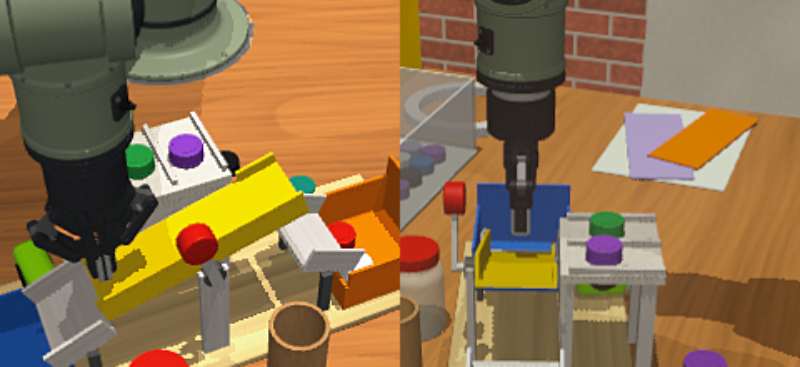

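The gate now rests on the blue stop, with the red weight leaning to blue. I'll lift off and move behind the purple cap in the orange-side lane.

Call:
jog_arm --pt "0 0 -0.7 0 0" --pt "0 0 -0.9 0 0" --pt "0 0 -0.9 0 0" --pt "0 0 -0.9 0 0" --pt "0 0 -0.8 0 0" --pt "-0.8 -0.7 0 0 0" --pt "-0.9 -0.8 0 0 0" --pt "-0.9 -0.8 0 0 0" --pt "-0.9 -0.8 0 0 0" --pt "-0.8 -0.7 0 0 0" --pt "-0.5 -0.5 0 0 0" --pt "0 0 0 0 0"

```text
clock: 5.1
position: [0.4327, 0.0027, 0.2532]
tool_rot: [3.141, -0.001, 0.363]
force: [0.1, 0.9, -0.1]
grip_width: 0.0
finger_force: 0.0
```

```bash
python3 w.py
```

```text
5.1 sorter xyz [-0.1493  0.0269] 0.2532 rot [ 3.141e+00 -1.000e-03  3.630e-01] F [ 0.1  0.9 -0.1] 3.386510548107464e-06
```

Call:
jog_arm --pt "0 0 0.6 0 0" --pt "0 0 0.6 0 0" --pt "0 0 0.5 0 0" --pt "0 0 0.5 0 0" --pt "0 0 0.35 0 0" --pt "0 0 0 0 0" --pt "0 0 0 0 0"

```text
clock: 5.8
position: [0.4347, 0.0018, 0.1762]
tool_rot: [3.142, -0.0, 0.361]
force: [-0.0, -0.2, -0.5]
grip_width: 0.0003
finger_force: 0.0
```

```bash
python3 w.py; python3 - <<'E'
from h import *
grab('scene','s3');grab('side','d3')
a=cv2.imread('pics/s3.png')[150:310,220:380];b=cv2.imread('pics/d3.png')[140:300,290:450]
cv2.imwrite('pics/v3.png',cv2.resize(np.hstack([a,b]),(800,400),interpolation=cv2.INTER_CUBIC))
E
```

```text
5.8 sorter xyz [-0.1477  0.0254] 0.1762 rot [ 3.142 -0.     0.361] F [-0.  -0.2 -0.5] 0.00029109254168617466
```

View pics/v3.png

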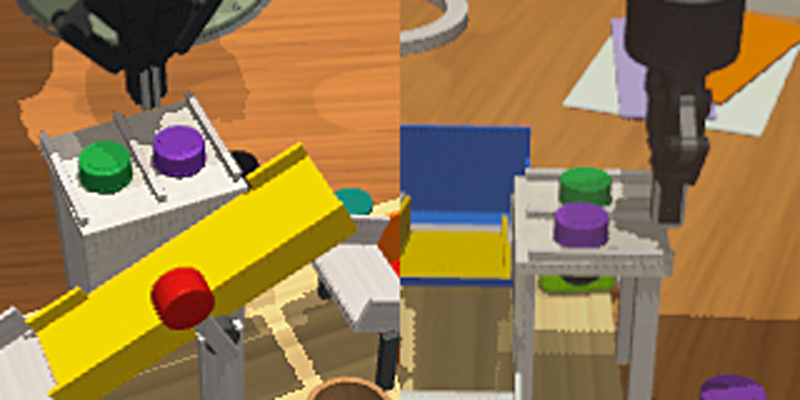

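Tip sits behind the purple cap inside its lane. Now a slow push.

Call:
jog_arm --pt "0 -0.05 0.1 0 0" --pt "0.3 0 0 0 0" --pt "0.3 0 0 0 0" --pt "0.15 0 0 0 0" --pt "0.15 0 0 0 0" --pt "0.15 0 0 0 0" --pt "0.15 0 0 0 0" --pt "0.15 0 0 0 0" --pt "0.15 0 0 0 0" --pt "0.15 0 0 0 0" --pt "0.15 0 0 0 0" --pt "0.15 0 0 0 0"

```text
clock: 7.1
position: [0.4889, 0.0241, 0.1728]
tool_rot: [-3.142, -0.0, 0.361]
force: [-0.3, 0.2, 0.3]
grip_width: 0.0003
finger_force: 0.0
```

Call:
jog_arm --pt "0.15 0 0 0 0" --pt "0.15 0 0 0 0" --pt "0.15 0 0 0 0" --pt "0.15 0 0 0 0" --pt "0.15 0 0 0 0" --pt "0.15 0 0 0 0" --pt "0.15 0 0 0 0" --pt "0.1 0 0 0 0" --pt "0 0 0 0 0" --pt "0 0 0 0 0"

```text
clock: 8.1
position: [0.5207, 0.0361, 0.1727]
tool_rot: [-3.142, 0.0, 0.361]
force: [0.1, 0.2, 1.1]
grip_width: -0.0002
finger_force: 0.0
```

```bash
python3 w.py; python3 - <<'E'
from h import *
grab('scene','s4');grab('side','d4')
a=cv2.imread('pics/s4.png')[170:400,130:400];b=cv2.imread('pics/d4.png')[120:350,220:490]
cv2.imwrite('pics/v4.png',cv2.resize(np.hstack([a,b]),(800,341),interpolation=cv2.INTER_CUBIC))
E
```

```text
8.1 sorter xyz [-0.0552  0.0271] 0.1727 rot [-3.142  0.     0.361] F [0.1 0.2 1.1] -0.00019654510710310927
```

View pics/v4.png

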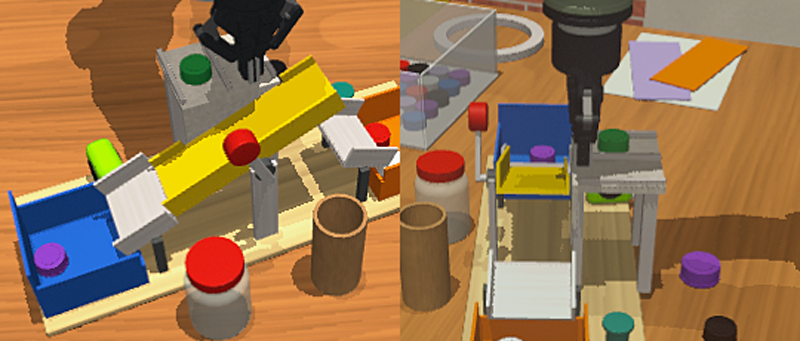

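The purple cap is in the blue tub at crop (50,260), and the green cap is still on the deck. I'll raise the tool straight up and hand in.

Call:
jog_arm --pt "-0.2 0 -0.2 0 0" --pt "0 0 -0.7 0 0" --pt "0 0 -0.9 0 0" --pt "0 0 -0.9 0 0" --pt "0 0 -0.9 0 0" --pt "0 0 -0.5 0 0" --pt "0 0 0 0 0" --pt "0 0 0 0 0" --pt "0 0 0 0 0"

```text
clock: 9.1
position: [0.5147, 0.0339, 0.2951]
tool_rot: [-3.141, 0.001, 0.361]
force: [-0.2, -0.1, 0.2]
grip_width: -0.0002
finger_force: 0.0
```

```bash
python3 w.py; python3 - <<'E'
from h import *
g=grab('scene','s5'); a=load('s4')['pixels'].astype(int); b=g['pixels'].astype(int)
d=np.abs(a-b).sum(2)>60; print('changed px: tub',d[290:400,130:240].sum(),'gate low part',d[250:310,230:300].sum(),'F',bot.observe()['force'])
print(bot.job_done())
E
```

```text
9.1 sorter xyz [-0.0616  0.0271] 0.2951 rot [-3.141e+00  1.000e-03  3.610e-01] F [-0.2 -0.1  0.2] -0.00022722570374759008
changed px: tub 0 gate low part 275 F [ 0.31533797 -0.60874128 -0.06128998]
the job is handed in; nothing more can be done
None
```

The gate now feeds the blue tub, the purple cap is in that tub, the green cap is still on the deck, and the job was handed in at about 9 s with the arm clear; I didn't view a picture after the final lift, and the result of the judging wasn't shown.

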